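# Clock a filter disc against the alignment bar and lock it

### The job

The flat-edged detector filter disc on the alignment jig is turned the wrong way. Lay a closed fingertip lightly on top of the disc, never with more than 12 N, and rotate it until its flat lies flush against the orange sprung alignment bar; then slide the red lock across as far as it goes so that it holds the bar there. Take the hand away and leave the bottle, vial and screwdriver where they stand.

Things in the scene. Friction and masses are not known exactly. Their poses are not given: they have to be found in the camera images.
- jig: Alignment jig fixed to the bench, place and yaw vary: grey base plate 185 x 130 x 12 mm. Origin on the bench, exactly under the disc's axis; the plate reaches from x -70 to +115 and y -65 to +65 mm. Its x axis points from the disc's axis to the orange bar, z up. Two white blocks 22 x 18 mm, top 29 mm above the bench, stand at x 62 mm, y +46 and -52 mm.
- disc (a joint): Angle (rad) of the flat-edged disc: 96 mm diameter, 20 mm thick, aluminium, blue glass top, yellow radial line pointing at its flat (59 mm long, 38 mm from the axis). Grows anticlockwise from above; at 0 and 6.283 (same place) the flat is flush with the bar; starts 0.9 to 5.38. It cannot be lifted and is too wide to grip: turn it by friction of a closed fingertip on its flat top.
- disc_axis (a point): Point on the disc's axis at the base plate's top, 12 mm above the bench. The disc's top is 40 to 52 mm above the bench: not measured, find it by touch. The disc is sprung: sinks from 1.5 N on, 1 mm per 2.5 N, and bottoms after 3 mm (9 N), then force climbs steeply; over 12 N fails. Press about 30 mm from the axis; below about 5 N fingertips slip.
- bar (a joint): Travel (m) of the sprung orange bar away from the disc along the jig's x: 0.010 with the disc's round edge on it, 0 with the flat flush, 0.5 mm per degree that the flat is off. Pushes with 1.1 to 1.5 N. The disc's bearing is stiff (0.04 N m) and stays where left: the bar eases the last 0.65 rad but does not pull it home; past flush it opposes: side force at 30 mm jumps from under 1 to 2.4 N.
- bar_face (a point): Middle of the bar's face towards the disc, at its top edge, 36 mm above the bench and 38 mm + bar from the disc's axis. The bar is 70 mm long along the jig's y, 12 mm thick, 14 to 36 mm above the bench; a steel tail 12 mm wide, 14 to 26 mm above the bench, runs 20 mm back from it.
- lock (a joint): Travel (m) of the red lock along the jig's +y: starts open at 0 to 0.003; 0.025 is the end stop, its steel tongue then behind the bar's tail. Slides with about 1.5 N, stays where left. While the bar is more than about 1.5 mm off home its tail blocks the tongue, at about 0.013.
- lock_top (a point): Centre of the top of the red lock's upright grip, 14 x 14 mm, which rises from 14 to 50 mm above the bench at jig x = 92 mm, y = -25 mm + lock. Push its -y side.
- reagent: Amber bottle with white cap, 62 mm diameter, 140 mm tall, 150 to 190 mm to the +y side of the jig's axis; origin at the centre of its underside. Leave alone.
- vial: Clear vial with blue cap, 28 mm diameter, 45 mm tall, close to the jig's +y side; origin at the centre of its underside. Leave alone.
- driver: Screwdriver with yellow handle lying on the bench on the jig's -y side, 170 mm long along its own x, 26 mm thick; origin at its middle, on the underside. Leave alone.
Not all that is in view belongs to the job. Of the things that look like the jig, the middle-sized one is meant.

How it is judged:
By the outcome, as a careful person would: the job done as asked, in the order asked, and still so for the second after the job is handed in, with the robot touching nothing.
It also fails if it takes over 67 s, if anything falls off the work surface, if the arm or the gripper's body presses on something with over 40 N, if the wrist force passes 120 N, or if a joint passes its speed limit or range.

### The arm

A 6-joint arm with a two-finger parallel gripper is mounted at the origin on the work surface. World frame = base frame: x ahead of the robot, y to its left, z up, the work surface at z = 0. Lengths are in m, angles in degrees, forces in N, time in s.
With the tool pointing down it reaches from about 0.325 to 0.875 m from the base axis. Payload 4.4 kg.
Tool frame: the origin (TCP) lies midway between the tips of the shut fingers; the grasp point (between the pads) lies 19 mm behind it; z points along the fingers, y is the line along which they close (so a half turn about z gives the same grasp; the last joint's range is limited). The gripper opens to 85 mm and grips with 20 to 120 N. Pads are 22 mm wide; open, the fingers measure 114 mm over their backs; the gripper's body (76 mm by 85 mm) begins 54 mm behind the grasp point. The pads swing forward as they close: fully open they stand 13 mm farther back than shut.
Start: joints at [66.95, 11.837, 88.321, -0, 79.842, -8.623], TCP at [0.143, 0.557, 0.231] pointing down, gripper open.
Joint ranges: [-156.59, 156.59], [-49.26, 127.26], [12.9, 141.05], [-63.56, 243.56], [4.71, 150.69], [-161.64, 161.64]. Speed limits (degrees/s): [159.86, 159.86, 180, 180, 180, 180].

### API

Orientations are given as [roll, pitch, yaw] about the fixed x, y, z axes, in that order (R = Rz(yaw) Ry(pitch) Rx(roll)).
In Python, from workcell import r gives the robot as it stands.
- The arm moves only by the tool jog_arm, never from a script. Its argument "deltas" is a list that holds one entry, the list of rows, each a list of 5 numbers: the shift along the tool's x, y, z in mm, then the turn about the tool's z in rad, then the opening, from 0 (shut) to 1 (fully open). A call has 1 to 8 rows; each row shifts and turns the commanded pose from where the row before left it, along the tool's axes as they then stand; what a row does not reach is not made up. A row lasts 1/10 s, in which the tool goes at most 50 mm and 8.59 degrees, less where a joint would pass 70% of its speed; a pose out of reach is approached as far as the arm can. A call with a gripper value outside its range is refused whole. The fingers move at their own pace and stop on an object; "newtons" is the grip in N (left out, the last holds). Time passes only in rows, so rows that do not move let the fingers close. It gives the time, the measured TCP pose, the force, the opening and the grip force at its end, in the units of the state.
- r.get_state(): the state, without advancing time (a new reading comes with each control period).
- r.read_camera(name): name is "side" or "top" or "wrist"; returns a dict with "color" (384x512x3 uint8, red, green, blue), "camera_matrix" (3x3 intrinsics, pixels), "cam_to_world" (4x4, takes a point from camera to world coordinates). Camera axes: x right, y down, z forward; pixel columns grow to the right and rows downward; lengths in m; the calibration is good to about 2 mm. A picture is of the moment at which its call begins. There is no depth.
- r.job_done(): hands the job in; it is judged then, once.
Trained networks look in a picture, given as the dict that the camera call returned (one of the last four; its "shot" number tells which), for a name from the list of things; names that differ only in an ending like _2 or _b are one class to them, and where a whole thing is asked for, a point or a joint stands for the part that bears it (a point fixed in the world has none). Each returns a list of dicts, best first, with "score" (0 to 1); they miss things now and then, are a little off and sometimes report something else, mostly with a low value. They report only what shows in the picture. A call takes as long as a camera call. They do not tell look-alikes from the thing itself.
- r.recognise(target, picture): "centre" ([x, y, z] in m, in world coordinates, good to about 4 mm: the middle of the surface that is visible of it).
- r.trace(target, picture): "mask" (384x512 bool, what is visible of it).
The state is a dict: "t": time; "joint_positions": joint angles; "joint_vel": joint speeds; "joint_efforts": joint torques, N m; "position": TCP position; "tool_rot": TCP orientation; "contact_force": force on the tool from outside, world axes, zero at the start; "moment": the same for the moment, N m; "gripper_width": finger opening in m; "gripper_force": force on a finger pad.
Only numpy, scipy, OpenCV 4.12 (cv2) and the standard library are available. Lean on these libraries where they do the work, as an engineer would, in place of code of your own. Each camera call takes 0.05 s, during which the arm holds its last target. There are 200 camera calls.

## Working session

There is one attempt and no reset: what is moved stays moved. The work goes in short steps, Python scripts to look and compute and a tool call to move; the robot and the scene stay as the last step left them, time stands still between calls to the robot, and variables do not carry over. Pictures are saved under pics/ and viewed, at most 10 in all, crops included, and the job is handed in when it is done.

Besides the shell and the picture viewer there is one more tool, called after "Emit:" as name([rows], argument=value, ...), one row to a line, values as JSON. jog_arm: Moves the arm, as the interface text tells. Its arguments: {"type":"object","properties":{"deltas":{"type":"array","items":{"type":"array","items":{"type":"array","items":{"type":"number"}}}},"newtons":{"type":"number"}},"required":["deltas"]}

```bash
ls; mkdir -p pics; python3 - <<'E'
from workcell import r
import cv2,numpy as np
ims=[]
for n in ("top","side"):
    p=r.read_camera(n); cv2.imwrite(f"pics/{n}0.png",p["color"][:,:,::-1])
    print(n,p["camera_matrix"].tolist(),np.round(p["cam_to_world"],4).tolist())
    for t in ("jig","disc","bar","lock","reagent","vial","driver"):
        print(t,[(np.round(d["centre"],3).tolist(),round(d["score"],2)) for d in r.recognise(t,p)])
print(r.get_state())
E
```

```text
pics
top [[421.7649535266135, 0.0, 251.5190626710484], [0.0, 421.7649535266135, 194.57326763906218], [0.0, 0.0, 1.0]] [[-0.0175, -0.9941, 0.1069, 0.3944], [-0.9997, 0.0191, 0.0138, 0.0442], [-0.0157, -0.1066, -0.9942, 1.0485], [0.0, 0.0, 0.0, 1.0]]
jig [([0.528, 0.021, 0.012], 0.79), ([0.271, 0.23, 0.012], 0.74), ([0.74, 0.03, 0.008], 0.68), ([0.596, -0.002, 0.038], 0.35)]
disc [([0.509, 0.017, 0.056], 0.89), ([0.725, 0.03, 0.03], 0.79), ([0.238, 0.226, 0.053], 0.59), ([0.568, 0.024, 0.039], 0.42)]
bar [([0.302, 0.236, 0.05], 0.82), ([0.568, 0.022, 0.036], 0.69)]
lock [([0.595, -0.001, 0.036], 0.47)]
reagent [([0.549, 0.197, 0.094], 0.97)]
vial [([0.49, 0.121, 0.041], 0.52)]
driver [([0.477, -0.171, 0.018], 0.9)]
side [[496.1904174838374, 0.0, 251.821115654055], [0.0, 496.1904174838374, 183.7271578993864], [0.0, 0.0, 1.0]] [[-0.9964, -0.0462, 0.0712, 0.4242], [-0.0849, 0.5566, -0.8265, 0.9242], [-0.0014, -0.8295, -0.5585, 0.656], [0.0, 0.0, 0.0, 1.0]]
jig [([0.739, 0.054, 0.012], 0.85), ([0.522, 0.042, 0.019], 0.68), ([0.278, 0.268, 0.02], 0.6)]
disc [([0.514, 0.034, 0.052], 0.81), (
[... 344 characters left out ...]
't': 0.8, 'joint_positions': array([ 6.69470091e+01,  1.18342501e+01,  8.83209242e+01,  5.09056537e-04,
        7.98450210e+01, -8.62355013e+00]), 'joint_vel': array([ 0.12440086, -0.03340755, -0.04425842, -0.01615249,  0.02134584,
        0.06218378]), 'joint_efforts': array([-2.78437492e-04, -3.82987726e+01, -2.91959453e+01, -2.83687368e-04,
        4.77245758e-04,  1.37916558e-05]), 'position': array([0.14329286, 0.55685022, 0.23131632]), 'tool_rot': array([-1.79999882e+02, -5.24703360e-04,  1.65570469e+02]), 'contact_force': array([-1.13041046,  0.26804539, -0.40388848]), 'moment': array([-0.0437524 ,  0.02198419,  0.03335081]), 'gripper_force': 0.0, 'gripper_width': 0.08585220820513001}
```

View pics/top0.png

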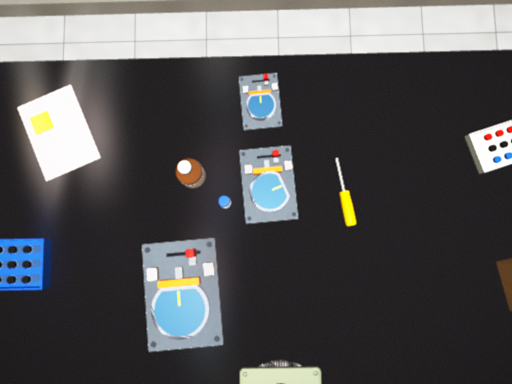

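View pics/side0.png

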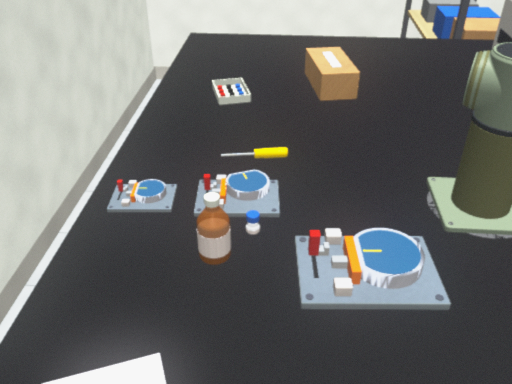

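The scene has three look-alikes: small (261,100), middle (269,185) and large (181,295), all in the top view. The middle-sized one fits: it has the vial and bottle on one side and the screwdriver on the other, and its line is turned away from the bar. I'll confirm this with a crop and measure it.

```bash
cat > h.py <<'E'
import numpy as np,cv2
from workcell import r
def topl(p,uv,z):
    uv=np.atleast_2d(uv).astype(float); K=p["camera_matrix"];T=p["cam_to_world"]
    d=(T[:3,:3]@np.linalg.inv(K)@np.c_[uv,np.ones(len(uv))].T).T
    s=(z-T[2,3])/d[:,2]; return T[:3,3]+d*s[:,None]
def proj(p,X):
    T=np.linalg.inv(p["cam_to_world"]);X=np.atleast_2d(X)
    c=X@T[:3,:3].T+T[:3,3]; q=c@np.asarray(p["camera_matrix"]).T; return q[:,:2]/q[:,2:]
E
python3 - <<'E'
from h import *
out=[]
for n in ("top","side"):
    p=r.read_camera(n); uv0=proj(p,[0.525,0.02,0.03])[0]
    def pick(t):
        ms=[d["mask"] for d in r.trace(t,p)]
        def dist(m): 
            y,x=np.nonzero(m); return np.hypot(x.mean()-uv0[0],y.mean()-uv0[1])
        return sorted(ms,key=dist)
    for t,z in (("jig",.012),("disc",.048),("bar",.036),("lock",.05)):
        ms=pick(t)
        if not ms: print(n,t,"none");continue
        y,x=np.nonzero(ms[0]); W=topl(p,np.c_[x,y],z)[:,:2]
        rc=cv2.minAreaRect((W*1000).astype(np.float32))
        print(n,t,len(x),[np.round(v,1) for v in rc], x.mean().round(1),y.mean().round(1))
    c=p["color"][140:230,225:310] if n=="top" else p["color"][160:225,185:290]
    cv2.imwrite(f"pics/{n}c.png",cv2.resize(c[:,:,::-1],None,fx=6,fy=6,interpolation=cv2.INTER_CUBIC))
    hsv=cv2.cvtColor(p["color"],cv2.COLOR_RGB2HSV)
    for nm,lo,hi in (("red",(0,150,80),(6,255,255)),("orange",(8,150,120),(19,255,255)),("yellow",(22,60,120),(45,255,255)),("blue",(95,100,60),(125,255,255))):
        m=cv2.inRange(hsv,lo,hi); k,l,st,ce=cv2.connectedComponentsWithStats(m)
        for i in range(1,k):
            if st[i,4]>3 and np.hypot(*(ce[i]-uv0))<45: print(n,nm,st[i].tolist(),ce[i].round(1))
E
```

```text
top jig 3875 [array([531.7,  16.8]), array([186.4, 131. ]), np.float64(4.5)] 268.1 184.2
top disc 1253 [array([508.4,  19.6]), array([98.6, 86.6]), np.float64(24.9)] 268.5 191.4
top bar 158 [array([572.3,  20.3]), array([30.3, 68.6]), np.float64(4.1)] 267.2 168.1
top lock 56 [array([592.6,   0. ]), array([ 9.6, 26.9]), np.float64(88.7)] 275.1 156.2
top red [272, 150, 7, 7, 38] [275.2 153.1]
top orange [276, 171, 6, 1, 6] [278.5 171. ]
top orange [253, 173, 8, 2, 9] [256.6 173.1]
top yellow [253, 167, 29, 6, 113] [267.1 169.3]
top yellow [273, 186, 8, 4, 10] [276.7 187.3]
top blue [252, 174, 34, 34, 803] [267.8 191.3]
side jig 2989 [array([537.7,   3.1]), array([185.9, 186.6]), np.float64(4.8)] 240.6 193.3
side disc 1028 [array([512.3,  25.9]), array([ 93.3, 113.6]), np.float64(4.8)] 247.2 184.5
side bar 137 [array([573.6,  32.7]), array([26.4, 77.9]), np.float64(7.4)] 221.0 190.2
side lock 137 [array([596.2,  27.2]), array([24.9, 64.4]), np.float64(13.4)] 208.0 182.8
side red [203, 174, 7, 15, 73] [206.6 180.2]
side orange [221, 181, 1, 6, 6] [221.  183.5]
side orange [220, 189, 6, 10, 25] [222.9 194.6]
side orange [197, 208, 32, 20, 362] [212.7 218.2]
side yellow [243, 173, 4, 6, 11] [244.5 175.7]
side yellow [221, 180, 4, 14, 23] [222.7 188. ]
side blue [229, 171, 38, 20, 550] [247.6 181.2]
side blue [246, 210, 14, 13, 155] [252.5 216. ]
```

View pics/topc.png

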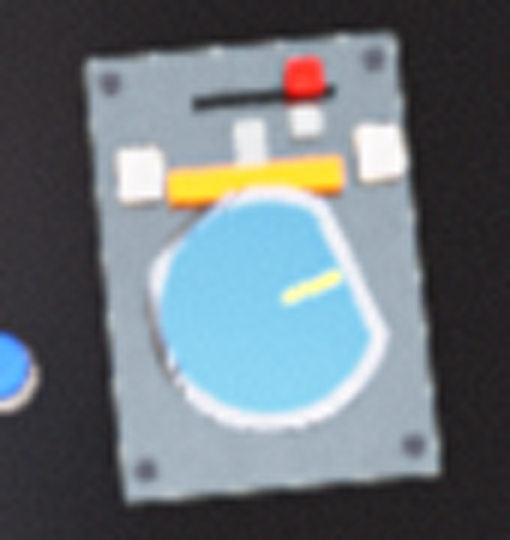

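The crop confirms the middle jig: its flat faces lower right, with the yellow line at crop (285,298)→(340,275). Plate yaw is about 4.5°. Next I'll cross-check the axis using the disc rim and the red lock.

```bash
python3 - <<'E'
from h import *
from scipy.optimize import least_squares
p=r.read_camera("top"); q=r.read_camera("side")
A=np.array([.5093,.0150]); y=np.radians(4.5); R=np.array([[np.cos(y),-np.sin(y)],[np.sin(y),np.cos(y)]])
jig=lambda W:(np.atleast_2d(W)[:,:2]-A)@R*1000
for nm,pic,box in (("top",p,(252,174,34,34)),("side",q,(229,171,38,20))):
    hsv=cv2.cvtColor(pic["color"],cv2.COLOR_RGB2HSV); m=cv2.inRange(hsv,(95,100,60),(125,255,255))
    k=np.zeros_like(m);x0,y0,w,h=box;k[y0:y0+h,x0:x0+w]=m[y0:y0+h,x0:x0+w]
    c=max(cv2.findContours(k,cv2.RETR_EXTERNAL,cv2.CHAIN_APPROX_NONE)[0],key=cv2.contourArea)[:,0]
    for z in (.04,.046,.052):
        W=jig(topl(pic,c,z)); a=np.degrees(np.arctan2(W[:,1],W[:,0])); s=abs((a+71+180)%360-180)>45
        f=least_squares(lambda v:np.hypot(*(W[s]-v[:2]).T)-v[2],[0,0,44],loss="soft_l1")
        print(nm,"disc z",z,f.x.round(1),f.cost.round(1))
print("lock",jig(topl(p,[275.2,152.8],.05)))
print("yellow",jig(topl(p,[225+np.array([285,340])/6,140+np.array([298,275])/6][0:0] or np.array([[225+285/6,140+298/6],[225+340/6,140+275/6]]),.046)))
print("side lock proj",proj(q,[*(A+R@[.092,-.0235]),.05]),"vial",proj(q,[.49,.121,.045]))
print([np.round(s["contact_force"],2) for s in [r.get_state()]])
E
```

```text
top disc z 0.04 [ 2.4  0.4 39.8] 51.3
top disc z 0.046 [ 1.7  0.5 39.6] 51.4
top disc z 0.052 [ 1.   0.8 39.4] 81.9
side disc z 0.04 [  4.1 -17.2  41.2] 17.5
side disc z 0.046 [ 3.9 -8.1 40.8] 17.5
side disc z 0.052 [ 3.5  1.4 40. ] 121.8
lock [[ 90.83230238 -22.87746867]]
yellow [[  3.10876277  -7.57093189]
 [ 10.15740822 -30.32678338]]
side lock proj [[207.96204495 174.55509742]] vial [[253.51544636 211.61798384]]
[array([ 0.87, -0.21, -0.89])]
```

Emit:
jog_arm([
  [[0,0,0,0,0],[0,0,0,0,0]],
])

```text
t: 1.6
position: [0.1433, 0.5569, 0.2313]
tool_rot: [-180.0, -0.0, 165.6]
contact_force: [0.8, 0.6, -1.1]
gripper_width: 0.0595
gripper_force: 0.0
```

Emit:
jog_arm([
  [[-29.3,-25.7,0,0,0],[-29.3,-25.7,0,0,0],[-29.3,-25.7,0,0,0],[-29.3,-25.7,0,0,0],[-29.3,-25.7,0,0,0],[-29.3,-25.7,0,0,0],[-29.3,-25.7,0,0,0],[-29.3,-25.7,0,0,0]],
])

```text
t: 2.4
position: [0.3197, 0.2981, 0.2316]
tool_rot: [180.0, 0.0, 165.6]
contact_force: [0.6, 0.3, 0.1]
gripper_width: -0.0
gripper_force: 0.0
```

Emit:
jog_arm([
  [[-29.3,-25.7,15,0,0],[-29.3,-25.7,15,0,0],[-29.3,-25.7,15,0,0],[-29.3,-25.7,15,0,0],[-29.3,-25.7,15,0,0],[-29.3,-25.7,15,0,0],[-29.3,-25.7,15,0,0],[-29.3,-25.7,15,0,0]],
])

```text
t: 3.2
position: [0.4958, 0.0403, 0.1109]
tool_rot: [180.0, 0.0, 165.6]
contact_force: [0.2, 0.7, 0.3]
gripper_width: 0.0002
gripper_force: 0.0
```

Emit:
jog_arm([
  [[0,0,6,0.133,0],[0,0,6,0.133,0],[0,0,6,0.133,0],[0,0,6,0.133,0],[0,0,6,0.133,0],[0,0,6,0.131,0],[0,0,0,0,0],[0,0,0,0,0]],
])

```text
t: 4.0
position: [0.495, 0.0418, 0.0754]
tool_rot: [180.0, 0.0, 120.1]
contact_force: [0.1, 0.2, -0.3]
gripper_width: 0.0002
gripper_force: 0.0
```

Emit:
jog_arm([
  [[0,0,6,0,0],[0,0,6,0,0],[0,0,5,0,0],[0,0,3,0,0],[0,0,1,0,0],[0,0,0,0,0],[0,0,0,0,0]],
])

```text
t: 4.7
position: [0.495, 0.0418, 0.0544]
tool_rot: [180.0, 0.0, 120.0]
contact_force: [-0.1, 0.1, 0.1]
gripper_width: -0.0002
gripper_force: 0.0
```

Emit:
jog_arm([
  [[0,0,0.5,0,0],[0,0,0.5,0,0],[0,0,0.5,0,0],[0,0,0,0,0]],
])

```text
t: 5.1
position: [0.4948, 0.0418, 0.0528]
tool_rot: [-180.0, -0.0, 120.0]
contact_force: [-0.6, 0.4, 0.2]
gripper_width: -0.0004
gripper_force: 0.0
```

Emit:
jog_arm([
  [[0,0,0.5,0,0],[0,0,0.5,0,0],[0,0,0.5,0,0],[0,0,0,0,0]],
])

```text
t: 5.5
position: [0.4948, 0.0419, 0.0515]
tool_rot: [-180.0, -0.0, 120.0]
contact_force: [-0.3, 0.3, 3.6]
gripper_width: 0.0001
gripper_force: 1.6
```

Emit:
jog_arm([
  [[0,0,0.5,0,0],[0,0,0,0,0],[0,0,0,0,0]],
])

```text
t: 5.8
position: [0.4948, 0.0419, 0.051]
tool_rot: [180.0, -0.0, 120.0]
contact_force: [-2.4, 0.2, 4.4]
gripper_width: -0.0001
gripper_force: 2.3
```

Emit:
jog_arm([
  [[0,0,0.5,0,0],[0,0,0,0,0],[0,0,0,0,0]],
])

```text
t: 6.1
position: [0.4948, 0.0419, 0.0505]
tool_rot: [180.0, -0.0, 120.0]
contact_force: [-2.0, 0.9, 5.3]
gripper_width: -0.0001
gripper_force: 2.8
```

Emit:
jog_arm([
  [[0,0,0.6,0,0],[0,0,0,0,0],[0,0,0,0,0]],
])

```text
t: 6.4
position: [0.4949, 0.042, 0.05]
tool_rot: [180.0, -0.0, 120.0]
contact_force: [-3.0, 0.7, 6.7]
gripper_width: 0.0
gripper_force: 3.2
```

Emit:
jog_arm([
  [[-0.07,-2.14,0,-0.07,0],[-0.07,-2.14,0,-0.07,0],[-0.07,-2.14,0,-0.07,0],[-0.07,-2.14,0,-0.07,0],[-0.07,-2.14,0,-0.07,0],[0,0,0,0,0]],
])

```text
t: 7.0
position: [0.4885, 0.0349, 0.0505]
tool_rot: [179.8, 0.2, 140.0]
contact_force: [1.9, 1.1, 4.1]
gripper_width: -0.0001
gripper_force: 2.1
```

```bash
python3 - <<'E'
from h import *
a=[]
for n in ("top","side","wrist"):
    p=r.read_camera(n); s=r.get_state(); a.append(s["contact_force"])
    b={"top":(140,225,90,85),"side":(160,185,70,110),"wrist":(0,0,384,512)}[n]
    c=p["color"][b[0]:b[0]+b[2],b[1]:b[1]+b[3],::-1]; c=cv2.resize(c,(int(300*c.shape[1]/c.shape[0]),300),interpolation=cv2.INTER_CUBIC)
    im=c if n=="top" else (np.hstack([im,c]) if n!="wrist" else im)
    if n=="wrist": w=c
o=np.zeros((600,max(im.shape[1],w.shape[1]),3),np.uint8); o[:300,:im.shape[1]]=im;o[300:,:w.shape[1]]=w
cv2.imwrite("pics/m1.png",o); print(np.round(a,1), o.shape)
E
```

```text
[[2.  1.  3.8]
 [2.9 1.7 4. ]
 [3.3 2.  3.9]] (600, 754, 3)
```

View pics/m1.png

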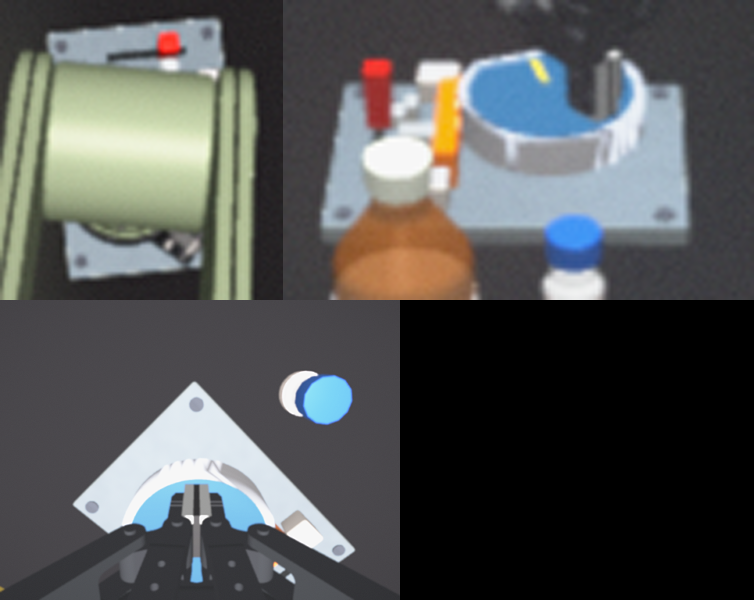

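```bash
cat >> h.py <<'E'
A0=np.array([.5102,.0155]); YAW=4.5
def yel(p):
    u0=proj(p,[*A0,.05])[0]
    hsv=cv2.cvtColor(p["color"],cv2.COLOR_RGB2HSV); m=cv2.inRange(hsv,(20,50,110),(45,255,255))
    k,l,st,ce=cv2.connectedComponentsWithStats(m)
    out=[]
    for i in range(1,k):
        v,u=np.nonzero(l==i); W=topl(p,np.c_[u,v],.0505)[:,:2]-A0; d=np.hypot(*W.T).mean()
        if st[i,4]>2 and d<.04:
            out.append((st[i,4],ce[i].round(1).tolist(),(d*1000).round(1),round(np.degrees(np.arctan2(*W.mean(0)[::-1]))-YAW,1)))
    return out
E
python3 - <<'E'
from h import *
p=r.read_camera("side"); print("now",yel(p)); s=r.get_state(); print(s["position"],s["tool_rot"],s["contact_force"],s["moment"])
p["color"]=cv2.imread("pics/side0.png")[:,:,::-1].copy(); print("before",yel(p))
E
```

```text
now [(np.int32(12), [244.5, 176.0], np.float64(19.7), np.float64(-63.5))]
[0.48841504 0.0348729  0.05041461] [1.79876570e+02 1.73061861e-01 1.39958431e+02] [3.84428367 2.2392561  5.56953647] [ 0.18369156 -0.5579242   0.02833379]
before [(np.int32(12), [244.4, 175.7], np.float64(21.0), np.float64(-64.7))]
```

Emit:
jog_arm([
  [[0,0,0,0,0],[0,0,0,0,0],[0,0,0,0,0],[0,0,0,0,0]],
])

```text
t: 7.6
position: [0.4876, 0.0348, 0.0501]
tool_rot: [179.9, 0.1, 140.0]
contact_force: [4.1, 0.3, 5.4]
gripper_width: 0.0002
gripper_force: 2.6
```

Emit:
jog_arm([
  [[0,0,0,0,0],[0,0,0,0,0],[0,0,0,0,0],[0,0,0,0,0]],
])

```text
t: 8.0
position: [0.4876, 0.0348, 0.0501]
tool_rot: [179.9, 0.1, 140.0]
contact_force: [4.2, 0.1, 5.9]
gripper_width: -0.0
gripper_force: 2.6
```

```bash
python3 - <<'E'
from h import *
p=r.read_camera("side"); print("now",yel(p)); s=r.get_state(); print(s["t"],s["position"],s["contact_force"],s["moment"])
c=p["color"][155:225,185:290,::-1]; cv2.imwrite("pics/s2.png",cv2.resize(c,None,fx=7,fy=7,interpolation=cv2.INTER_CUBIC))
E
```

```text
now [(np.int32(11), [244.5, 176.1], np.float64(19.4), np.float64(-62.8))]
8.05 [0.48761701 0.03481148 0.05014015] [4.28168664 0.21483214 5.97591661] [ 0.10947419 -0.72134252  0.05311558]
```

View pics/s2.png

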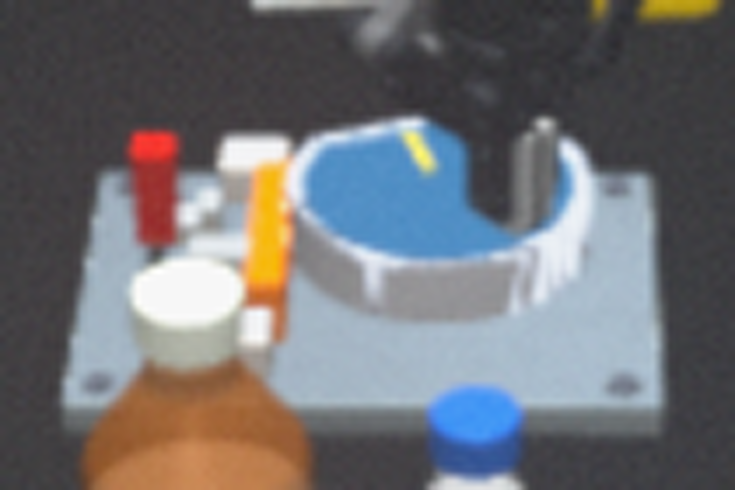

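Emit:
jog_arm([
  [[0,0,0.3,0,0],[0,0,0.3,0,0],[0,0,0,0,0],[0,0,0,0,0],[0,0,0,0,0]],
])

```text
t: 8.55
position: [0.4876, 0.0348, 0.0497]
tool_rot: [179.9, 0.1, 140.0]
contact_force: [3.8, 1.5, 6.3]
gripper_width: 0.0002
gripper_force: 3.3
```

Emit:
jog_arm([
  [[-0.02,-1.05,0,-0.035,0],[-0.02,-1.05,0,-0.035,0],[-0.02,-1.05,0,-0.035,0],[-0.02,-1.05,0,-0.035,0]],
])

```text
t: 8.95
position: [0.4853, 0.0315, 0.0497]
tool_rot: [179.9, 0.1, 148.1]
contact_force: [2.4, 1.4, 6.3]
gripper_width: 0.0001
gripper_force: 3.1
```

```bash
python3 - <<'E'
from h import *
p=r.read_camera("side"); print("now",yel(p)); s=r.get_state(); print(s["t"],s["position"],s["contact_force"],s["moment"])
E
```

```text
now [(np.int32(14), [243.1, 176.2], np.float64(20.5), np.float64(-54.8))]
9.0 [0.48520647 0.03136608 0.04971131] [3.91876291 0.42132608 6.16536844] [ 0.11983841 -0.6230804   0.03398004]
```

Emit:
jog_arm([
  [[-0.02,-1.05,0,-0.035,0],[-0.02,-1.05,0,-0.035,0],[-0.02,-1.05,0,-0.035,0],[-0.02,-1.05,0,-0.035,0],[-0.02,-1.05,0,-0.035,0],[-0.02,-1.05,0,-0.035,0],[-0.02,-1.05,0,-0.035,0],[-0.02,-1.05,0,-0.035,0]],
])

```text
t: 9.8
position: [0.4816, 0.0242, 0.0496]
tool_rot: [179.9, 0.1, 164.1]
contact_force: [3.3, 1.3, 7.1]
gripper_width: 0.0
gripper_force: 3.2
```

```bash
python3 - <<'E'
from h import *
p=r.read_camera("side"); print("now",yel(p)); s=r.get_state(); print(s["t"],s["position"],s["contact_force"],s["moment"])
E
```

```text
now [(np.int32(12), [241.5, 176.8], np.float64(21.0), np.float64(-42.6))]
9.85 [0.48151832 0.02405421 0.04958561] [3.72297558 1.78498589 6.65106622] [ 0.34471818 -0.58293379 -0.02159146]
```

Emit:
jog_arm([
  [[-0.02,-1.05,0,-0.035,0],[-0.02,-1.05,0,-0.035,0],[-0.02,-1.05,0,-0.035,0],[-0.02,-1.05,0,-0.035,0],[-0.02,-1.05,0,-0.035,0],[-0.02,-1.05,0,-0.035,0],[-0.02,-1.05,0,-0.035,0],[-0.02,-1.05,0,-0.035,0]],
])

```text
t: 10.65
position: [0.4799, 0.0162, 0.0494]
tool_rot: [179.9, 0.0, -179.8]
contact_force: [2.3, 2.3, 6.8]
gripper_width: 0.0001
gripper_force: 3.4
```

```bash
python3 - <<'E'
from h import *
p=r.read_camera("side"); print("now",yel(p)); s=r.get_state(); print(s["t"],s["position"],s["contact_force"],s["moment"])
E
```

```text
now [(np.int32(11), [240.8, 177.8], np.float64(19.7), np.float64(-31.0))]
10.7 [0.47990774 0.01603911 0.04943149] [2.1483059  1.92116765 6.64906645] [ 0.45402864 -0.50071349  0.01479965]
```

Emit:
jog_arm([
  [[-0.02,-1.05,0,-0.035,0],[-0.02,-1.05,0,-0.035,0],[-0.02,-1.05,0,-0.035,0],[-0.02,-1.05,0,-0.035,0],[-0.02,-1.05,0,-0.035,0],[-0.02,-1.05,0,-0.035,0]],
])

```text
t: 11.3
position: [0.4804, 0.0099, 0.0494]
tool_rot: [179.9, 0.0, -167.8]
contact_force: [2.9, 3.3, 7.1]
gripper_width: 0.0002
gripper_force: 3.4
```

```bash
python3 - <<'E'
from h import *
p=r.read_camera("side"); print("now",yel(p)); s=r.get_state(); print(s["t"],s["position"],s["contact_force"],s["moment"])
c=p["color"][155:225,185:290,::-1]; cv2.imwrite("pics/s3.png",cv2.resize(c,None,fx=7,fy=7,interpolation=cv2.INTER_CUBIC))
E
```

```text
now [(np.int32(13), [239.3, 178.4], np.float64(21.7), np.float64(-21.2))]
11.35 [0.48041097 0.00977124 0.04937152] [2.23718935 2.27489021 6.33870211] [ 0.41070555 -0.42005979  0.01710439]
```

View pics/s3.png

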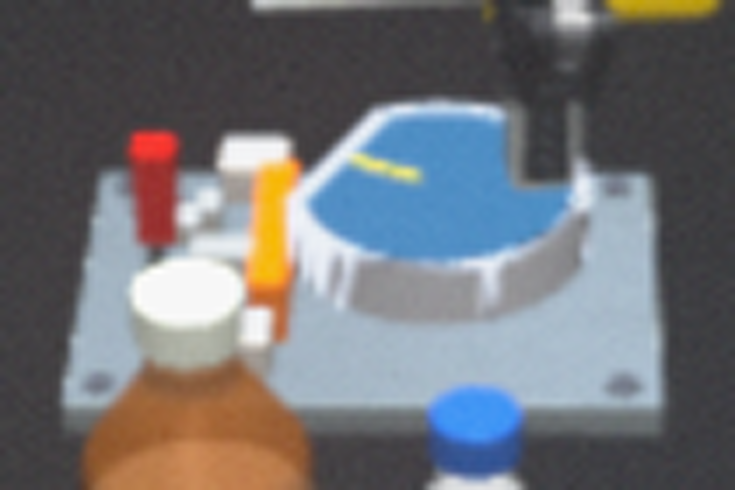

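Emit:
jog_arm([
  [[-0.03,-1.05,0,-0.035,0],[-0.03,-1.05,0,-0.035,0],[-0.03,-1.05,0,-0.035,0],[-0.03,-1.05,0,-0.035,0],[-0.03,-1.05,0,-0.035,0],[-0.03,-1.05,0,-0.035,0]],
])

```text
t: 11.95
position: [0.482, 0.0039, 0.0492]
tool_rot: [179.9, -0.0, -155.8]
contact_force: [1.6, 2.4, 7.3]
gripper_width: -0.0002
gripper_force: 3.6
```

```bash
cat >> h.py <<'E'
def tang():
    s=r.get_state(); d=s["position"][:2]-A0; d=d/np.hypot(*d); f=s["contact_force"]
    print(round(s["t"],2),s["position"].round(4),"F",f.round(1),"tang against CCW",round(-(f[:2]@[-d[1],d[0]]),2),"radial",round(f[:2]@d,2))
def edge(p):  # orange bar middle in jig frame
    hsv=cv2.cvtColor(p["color"],cv2.COLOR_RGB2HSV); m=cv2.inRange(hsv,(5,130,90),(24,255,255))
    v,u=np.nonzero(m); W=topl(p,np.c_[u,v],.036)[:,:2]-A0; y=np.radians(YAW)
    J=W@np.array([[np.cos(y),-np.sin(y)],[np.sin(y),np.cos(y)]])*1000
    s=(J[:,0]>28)&(J[:,0]<75)&(abs(J[:,1])<25); print("bar px",s.sum(),J[s].mean(0).round(1))
E
python3 - <<'E'
from h import *
p=r.read_camera("side"); print("now",yel(p)); edge(p); tang()
p["color"]=cv2.imread("pics/side0.png")[:,:,::-1].copy(); edge(p)
E
```

```text
now [(np.int32(9), [239.0, 179.3], np.float64(21.1), np.float64(-10.9))]
bar px 59 [52.9  0.2]
12.0 [0.4821 0.0038 0.0492] F [1.2 1.  7.3] tang against CCW 0.47 radial -1.51
bar px 61 [56.7  2.6]
```

Emit:
jog_arm([
  [[-0.03,-1.05,0,-0.035,0],[-0.03,-1.05,-0.05,-0.035,0],[-0.03,-1.05,-0.05,-0.035,0],[-0.03,-1.05,0,-0.035,0]],
])

```text
t: 12.4
position: [0.4838, 0.0002, 0.0492]
tool_rot: [179.9, -0.0, -147.7]
contact_force: [0.5, 1.4, 7.3]
gripper_width: -0.0001
gripper_force: 3.6
```

```bash
python3 - <<'E'
from h import *
p=r.read_camera("side"); print("now",yel(p)); edge(p); tang()
E
```

```text
now [(np.int32(10), [238.6, 179.9], np.float64(21.6), np.float64(-4.5))]
bar px 58 [50.6  0.4]
12.45 [0.4839 0.     0.0492] F [1.3 1.6 7.8] tang against CCW 0.72 radial -1.94
```

Emit:
jog_arm([
  [[-0.02,-0.53,0,-0.0175,0],[-0.02,-0.53,0,-0.0175,0],[0,0,0,0,0]],
])

```text
t: 12.75
position: [0.4843, -0.0008, 0.0492]
tool_rot: [179.9, -0.1, -145.8]
contact_force: [1.1, 2.2, 7.8]
gripper_width: 0.0002
gripper_force: 3.6
```

```bash
python3 - <<'E'
from h import *
p=r.read_camera("side"); print("now",yel(p)); edge(p); tang()
E
```

```text
now [(np.int32(12), [239.2, 180.2], np.float64(20.3), np.float64(-1.8))]
bar px 60 [50.2 -0.7]
12.8 [ 0.4843 -0.0008  0.0492] F [1.  1.5 6.8] tang against CCW 0.77 radial -1.64
```

Emit:
jog_arm([
  [[-0.02,-0.53,0,-0.0175,0],[-0.02,-0.53,0,-0.0175,0],[0,0,0,0,0],[0,0,0,0,0]],
])

```text
t: 13.2
position: [0.4849, -0.0016, 0.0492]
tool_rot: [179.9, -0.1, -143.8]
contact_force: [0.9, 1.5, 7.4]
gripper_width: -0.0002
gripper_force: 3.7
```

```bash
python3 - <<'E'
from h import *
p=r.read_camera("side"); print("now",yel(p)); edge(p); tang()
E
```

```text
now [(np.int32(10), [238.3, 180.1], np.float64(22.2), np.float64(-2.3))]
bar px 60 [49.9 -0.7]
13.25 [ 0.4849 -0.0016  0.0492] F [0.2 1.  6.8] tang against CCW 0.71 radial -0.74
```

Emit:
jog_arm([
  [[-0.02,-0.53,0,-0.0175,0],[-0.01,-0.27,0,-0.009,0],[0,0,0,0,0],[0,0,0,0,0]],
])

```text
t: 13.65
position: [0.4853, -0.0023, 0.0492]
tool_rot: [179.9, -0.1, -142.3]
contact_force: [0.5, 1.5, 7.3]
gripper_width: -0.0
gripper_force: 3.7
```

```bash
python3 - <<'E'
from h import *
p=r.read_camera("side"); print("now",yel(p)); edge(p); tang()
E
```

```text
now [(np.int32(11), [238.1, 180.2], np.float64(22.7), np.float64(-1.4))]
bar px 56 [48.9  0.1]
13.7 [ 0.4853 -0.0023  0.0491] F [1.5 0.8 7.3] tang against CCW -0.21 radial -1.68
```

Emit:
jog_arm([
  [[-0.02,-0.53,0,-0.0175,0],[-0.01,-0.53,0,-0.0175,0],[0,0,0,0,0],[0,0,0,0,0]],
])

```text
t: 14.1
position: [0.4859, -0.0031, 0.0491]
tool_rot: [179.9, -0.1, -140.3]
contact_force: [0.5, 0.3, 8.0]
gripper_width: -0.0001
gripper_force: 3.7
```

```bash
python3 - <<'E'
from h import *
p=r.read_camera("side"); print("now",yel(p)); edge(p); tang()
E
```

```text
now [(np.int32(14), [239.4, 180.3], np.float64(19.9), np.float64(-0.5))]
bar px 56 [48.4  0.3]
14.15 [ 0.4859 -0.0032  0.0491] F [0.5 1.7 7.3] tang against CCW 0.99 radial -1.44
```

Emit:
jog_arm([
  [[-0.02,-0.53,0,-0.0175,0],[0,0,0,0,0],[0,0,0,0,0]],
])

```text
t: 14.45
position: [0.4862, -0.0036, 0.0491]
tool_rot: [179.9, -0.1, -139.3]
contact_force: [0.2, 1.3, 7.7]
gripper_width: 0.0002
gripper_force: 3.7
```

```bash
python3 - <<'E'
from h import *
p=r.read_camera("side"); print("now",yel(p)); edge(p); tang(); p=r.read_camera("side");edge(p);tang()
E
```

```text
now [(np.int32(13), [238.7, 180.5], np.float64(21.3), np.float64(1.5))]
bar px 57 [48.3  0.1]
14.5 [ 0.4862 -0.0035  0.0491] F [0.6 1.7 7.7] tang against CCW 0.92 radial -1.56
bar px 57 [48.3  0.1]
14.55 [ 0.4862 -0.0035  0.0491] F [-0.2  0.5  7.8] tang against CCW 0.59 radial -0.15
```

Emit:
jog_arm([
  [[-0.02,-0.53,0,-0.0175,0],[0,0,0,0,0],[0,0,0,0,0]],
])

```text
t: 14.85
position: [0.4865, -0.0039, 0.0491]
tool_rot: [179.9, -0.1, -138.3]
contact_force: [0.1, 0.7, 7.0]
gripper_width: 0.0002
gripper_force: 3.7
```

```bash
python3 - <<'E'
from h import *
for i in range(2): p=r.read_camera("side"); print("now",yel(p)); edge(p); tang()
E
```

```text
now [(np.int32(12), [238.0, 180.8], np.float64(22.9), np.float64(4.3))]
bar px 58 [48.2 -0.1]
14.9 [ 0.4865 -0.0039  0.0491] F [ 0.7 -0.1  7.6] tang against CCW -0.52 radial -0.48
now [(np.int32(12), [238.0, 180.8], np.float64(22.9), np.float64(4.3))]
bar px 58 [48.2 -0.1]
14.95 [ 0.4865 -0.004   0.0491] F [-0.3  1.2  7.4] tang against CCW 1.11 radial -0.57
```

Emit:
jog_arm([
  [[-0.02,-0.53,0,-0.0175,0],[0,0,0,0,0],[0,0,0,0,0]],
])

```text
t: 15.25
position: [0.4868, -0.0043, 0.0491]
tool_rot: [179.9, -0.1, -137.3]
contact_force: [0.5, 1.0, 6.8]
gripper_width: -0.0003
gripper_force: 3.8
```

```bash
python3 - <<'E'
from h import *
for i in range(2): p=r.read_camera("side"); print("now",yel(p)); edge(p); tang()
c=p["color"][155:225,185:290,::-1]; cv2.imwrite("pics/s4.png",cv2.resize(c,None,fx=7,fy=7,interpolation=cv2.INTER_CUBIC))
E
```

```text
now [(np.int32(9), [239.0, 181.0], np.float64(20.7), np.float64(7.5))]
bar px 55 [47.6  0.3]
15.3 [ 0.4868 -0.0043  0.0491] F [0.6 0.4 7.7] tang against CCW -0.04 radial -0.73
now [(np.int32(9), [239.0, 181.0], np.float64(20.7), np.float64(7.5))]
bar px 56 [47.8  0.3]
15.35 [ 0.4868 -0.0042  0.0491] F [0.8 0.1 7.2] tang against CCW -0.43 radial -0.69
```

View pics/s4.png

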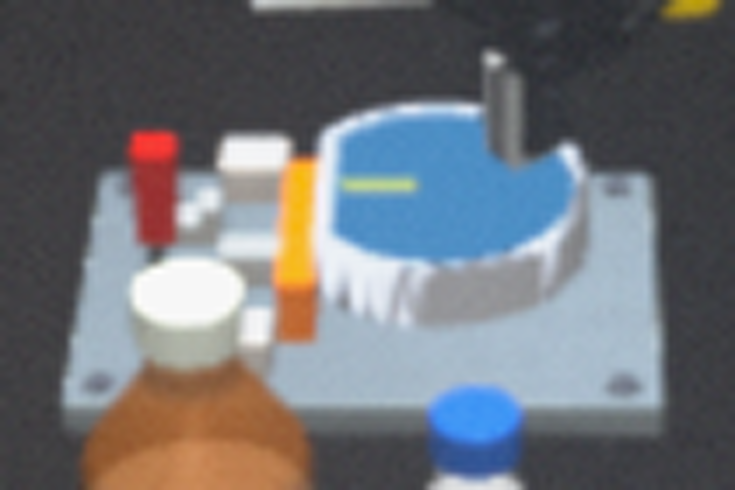

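Nearly flush: the line is at (345–415,184) in the crop and the bar lies along the flat. I'll continue in small steps until the force jumps.

Emit:
jog_arm([
  [[-0.02,-0.53,0,-0.0175,0],[0,0,0,0,0],[0,0,0,0,0],[0,0,0,0,0]],
])

```text
t: 15.75
position: [0.4868, -0.0045, 0.049]
tool_rot: [179.8, -0.1, -136.3]
contact_force: [0.7, 2.1, 6.7]
gripper_width: 0.0003
gripper_force: 4.0
```

```bash
python3 - <<'E'
from h import *
for i in range(3): p=r.read_camera("side"); edge(p); tang()
print(yel(p))
E
```

```text
bar px 56 [47.7  0.7]
15.8 [ 0.4868 -0.0045  0.049 ] F [-0.5  1.6  8.5] tang against CCW 1.52 radial -0.7
bar px 56 [47.7  0.7]
15.85 [ 0.4868 -0.0045  0.049 ] F [0.7 0.2 8.1] tang against CCW -0.28 radial -0.63
bar px 54 [47.7  0.3]
15.9 [ 0.4868 -0.0045  0.049 ] F [-0.6  1.   7.7] tang against CCW 1.09 radial -0.2
[(np.int32(9), [239.0, 181.0], np.float64(20.7), np.float64(7.5))]
```

Emit:
jog_arm([
  [[-0.02,-0.53,0,-0.0175,0],[0,0,0,0,0],[0,0,0,0,0],[0,0,0,0,0]],
])

```text
t: 16.3
position: [0.4869, -0.0046, 0.0489]
tool_rot: [179.8, -0.1, -135.3]
contact_force: [-0.3, 1.2, 8.5]
gripper_width: 0.0001
gripper_force: 4.1
```

```bash
python3 - <<'E'
from h import *
for i in range(3): p=r.read_camera("side"); edge(p); tang()
print(yel(p))
E
```

```text
bar px 56 [47.7  0.1]
16.35 [ 0.487  -0.0046  0.0489] F [-0.7  1.7  8. ] tang against CCW 1.73 radial -0.59
bar px 54 [47.9  0.1]
16.4 [ 0.487  -0.0047  0.0489] F [-0.9  2.3  8.2] tang against CCW 2.26 radial -0.83
bar px 56 [47.7  0.5]
16.45 [ 0.4869 -0.0046  0.0489] F [-0.4 -0.   8.4] tang against CCW 0.23 radial 0.32
[(np.int32(9), [239.0, 181.0], np.float64(20.7), np.float64(7.5))]
```

The bar is no longer moving and the fingertip has stalled under rising side force, so the flat is flush. I'll ease the side tension, lift, and check from above.

Emit:
jog_arm([
  [[0,0.3,0,0,0],[0,0.3,0,0,0],[0,0,0,0,0],[0,0,-3,0,0],[0,0,-8,0,0],[0,0,-20,0,0],[0,0,-30,0,0],[0,0,0,0,0]],
])

```text
t: 17.25
position: [0.4896, -0.0053, 0.113]
tool_rot: [-179.8, 0.1, -135.2]
contact_force: [1.4, -0.2, 0.7]
gripper_width: 0.0
gripper_force: 0.0
```

Emit:
jog_arm([
  [[30,0,0,0.1,0],[30,0,0,0.1,0],[30,0,0,0.1,0],[30,0,0,0,0],[0,0,0,0,0]],
])

```text
t: 17.75
position: [0.3868, -0.0749, 0.1079]
tool_rot: [179.7, -0.3, -152.6]
contact_force: [-1.1, -0.2, 0.1]
gripper_width: -0.0003
gripper_force: 0.0
```

```bash
python3 - <<'E'
from h import *
s=r.get_state(); print(s["position"],s["tool_rot"],s["joint_positions"].round(1))
p=r.read_camera("side"); edge(p); print(yel(p))
p=r.read_camera("top"); print(yel(p)); edge(p)
c=p["color"][140:230,225:310,::-1]; cv2.imwrite("pics/t5.png",cv2.resize(c,None,fx=6,fy=6,interpolation=cv2.INTER_CUBIC))
E
```

```text
[ 0.38676414 -0.07493778  0.10790278] [ 179.68989568   -0.33565365 -152.57842033] [-2.360e+01 -1.700e+00  1.191e+02 -1.000e-01  6.300e+01 -1.409e+02]
bar px 56 [47.7  0.9]
[(np.int32(10), [238.5, 180.0], np.float64(21.8), np.float64(-3.4))]
[(np.int32(14), [268.5, 183.0], np.float64(18.6), np.float64(0.2))]
bar px 11 [48.8  1. ]
```

View pics/t5.png

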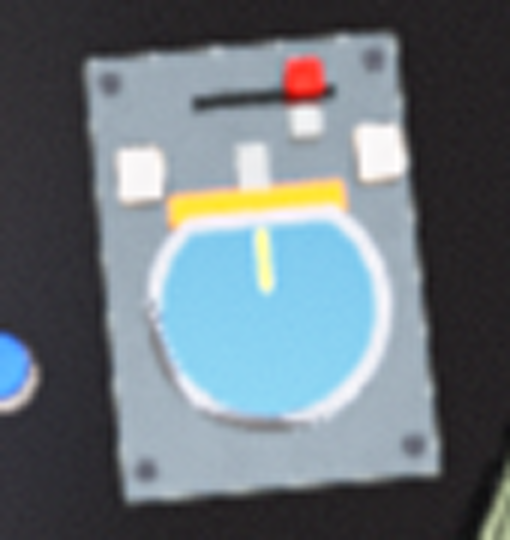

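Seen from above, the flat lies along the bar and the line points straight at it. Next is the lock.

Emit:
jog_arm([
  [[0,0,0,0.134,0],[0,0,0,0.133,0],[0,0,0,0.133,0],[0,0,0,0,0],[0,0,0,0,0]],
])

```text
t: 18.35
position: [0.3922, -0.0748, 0.1099]
tool_rot: [180.0, -0.0, -175.1]
contact_force: [1.3, 0.9, 0.1]
gripper_width: -0.0001
gripper_force: 0.0
```

Emit:
jog_arm([
  [[-27.6,3.5,0,0,0],[-27.6,3.5,0,0,0],[-27.6,3.5,0,0,0],[-27.6,3.5,0,0,0],[-27.6,3.5,0,0,0],[-27.6,3.5,0,0,0],[-27.6,3.5,0,0,0],[-27.6,3.5,0,0,0]],
])

```text
t: 19.15
position: [0.6109, -0.0287, 0.1096]
tool_rot: [180.0, -0.0, -175.2]
contact_force: [-0.3, -0.2, -0.3]
gripper_width: 0.0003
gripper_force: 0.0
```

Emit:
jog_arm([
  [[0,0,0,0,0],[0,0,0,0,0],[0,0,0,0,0]],
])

```text
t: 19.45
position: [0.6086, -0.0293, 0.1095]
tool_rot: [180.0, -0.1, -175.3]
contact_force: [-0.8, -0.4, 0.1]
gripper_width: 0.0002
gripper_force: 0.0
```

Emit:
jog_arm([
  [[3.5,0,15,0,0],[0,0,15,0,0],[0,0,15,0,0],[0,0,12,0,0],[0,0,9,0,0],[0,0,6,0,0],[0,0,2,0,0],[0,0,0,0,0]],
])

```text
t: 20.25
position: [0.6064, -0.0297, 0.0361]
tool_rot: [-180.0, -0.0, -175.3]
contact_force: [0.2, -0.4, -1.0]
gripper_width: -0.0
gripper_force: 0.0
```

Emit:
jog_arm([
  [[0,2,0,0,0],[0,2,0,0,0],[0,2,0,0,0],[0,2,0,0,0],[0,2,0,0,0],[0,0,0,0,0]],
])

```text
t: 20.85
position: [0.6057, -0.0197, 0.0365]
tool_rot: [-180.0, 0.0, -175.3]
contact_force: [1.0, -0.7, 0.0]
gripper_width: 0.0004
gripper_force: 0.2
```

```bash
cat >> h.py <<'E'
def red(p,z=.05):
    hsv=cv2.cvtColor(p["color"],cv2.COLOR_RGB2HSV); m=cv2.inRange(hsv,(0,150,80),(6,255,255))
    k,l,st,ce=cv2.connectedComponentsWithStats(m); u0=proj(p,[.60,0,.05])[0]
    return [(st[i].tolist(),ce[i].round(1).tolist()) for i in range(1,k) if np.hypot(*(ce[i]-u0))<25 and st[i,4]>5]
E
python3 - <<'E'
from h import *
s=r.get_state(); print(s["position"],s["contact_force"].round(1))
p=r.read_camera("side"); print(red(p)); edge(p)
p=r.read_camera("side"); y=np.radians(YAW)
for l in (0,.002,.013,.025): print(l,proj(p,[*(A0+np.array([[np.cos(y),-np.sin(y)],[np.sin(y),np.cos(y)]])@[.092,-.025+l]),.05]))
c=p["color"][155:225,185:290,::-1]; cv2.imwrite("pics/s6.png",cv2.resize(c,None,fx=7,fy=7,interpolation=cv2.INTER_CUBIC))
E
```

```text
[ 0.60571328 -0.01966589  0.03646041] [ 1.  -0.7  0. ]
[([203, 174, 7, 16, 66], [206.5, 179.8])]
bar px 57 [47.8  1.3]
0 [[207.58421916 174.29541394]]
0.002 [[207.51268711 174.77835807]]
0.013 [[207.11542517 177.46044726]]
0.025 [[206.67450528 180.43729034]]
```

View pics/s6.png

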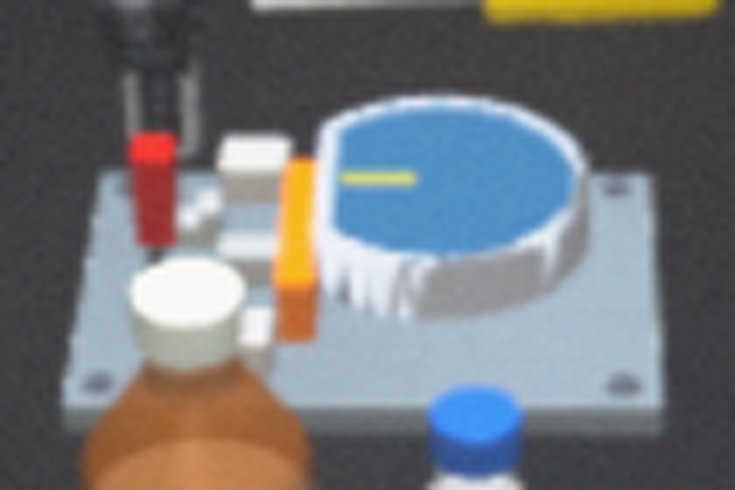

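The finger stands squarely behind the red grip (crop 130–178) without touching anything else, and the disc is still flush. Now I push.

Emit:
jog_arm([
  [[0,2,0,0,0],[0,2,0,0,0],[0,2,0,0,0],[0,2,0,0,0],[0,2,0,0,0],[0,0,0,0,0]],
])

```text
t: 21.55
position: [0.6048, -0.0094, 0.0363]
tool_rot: [180.0, 0.0, -175.3]
contact_force: [1.0, -0.6, 0.7]
gripper_width: -0.0002
gripper_force: 0.3
```

Emit:
jog_arm([
  [[0,2,0,0,0],[0,2,0,0,0],[0,2,0,0,0],[0,2,0,0,0],[0,0,0,0,0]],
])

```text
t: 22.05
position: [0.604, -0.0014, 0.0362]
tool_rot: [180.0, 0.0, -175.3]
contact_force: [-0.3, -0.7, 0.9]
gripper_width: -0.0
gripper_force: 0.3
```

```bash
python3 - <<'E'
from h import *
s=r.get_state(); print(s["position"],s["contact_force"].round(1))
p=r.read_camera("side"); print(red(p)); edge(p)
E
```

```text
[ 0.6040325  -0.00137863  0.036209  ] [-0.3 -0.7  0.9]
[([204, 179, 6, 14, 58], [206.2, 184.4])]
bar px 56 [47.9  1. ]
```

Emit:
jog_arm([
  [[0,1,0,0,0],[0,1,0,0,0],[0,1,0,0,0],[0,1,0,0,0],[0,0,0,0,0],[0,0,0,0,0]],
])

```text
t: 22.7
position: [0.6035, 0.0023, 0.0361]
tool_rot: [180.0, -0.0, -175.3]
contact_force: [0.2, -1.0, -0.6]
gripper_width: -0.0
gripper_force: 0.5
```

Emit:
jog_arm([
  [[0,1,0,0,0],[0,1,0,0,0],[0,0,0,0,0],[0,0,0,0,0]],
])

```text
t: 23.1
position: [0.6035, 0.0029, 0.0362]
tool_rot: [-179.9, -0.0, -175.3]
contact_force: [1.1, -6.1, -0.8]
gripper_width: -0.0001
gripper_force: 2.7
```

Emit:
jog_arm([
  [[0,1,0,0,0],[0,1,0,0,0],[0,0,0,0,0],[0,0,0,0,0]],
])

```text
t: 23.5
position: [0.6036, 0.0031, 0.0362]
tool_rot: [-179.7, -0.0, -175.3]
contact_force: [0.6, -11.2, -0.3]
gripper_width: -0.0001
gripper_force: 4.9
```

It is firmly against the end stop. Now I back off, lift clear and verify.

Emit:
jog_arm([
  [[0,-4,0,0,0],[0,-8,0,0,0],[0,-8,-5,0,0],[0,-5,-20,0,0],[0,0,-30,0,0],[0,0,-35,0,0],[0,0,-35,0,0],[0,0,0,0,0]],
])

```text
t: 24.3
position: [0.61, -0.0195, 0.1685]
tool_rot: [-179.8, 0.7, -175.3]
contact_force: [0.4, -1.0, 0.3]
gripper_width: -0.0002
gripper_force: 0.0
```

Emit:
jog_arm([
  [[20,-35,0,0,0],[20,-35,0,0,0],[20,-35,0,0,0],[20,-35,0,0,0],[20,-35,0,0,0],[20,-35,0,0,0],[0,0,0,0,0],[0,0,0,0,0]],
])

```text
t: 25.1
position: [0.5022, -0.2384, 0.1608]
tool_rot: [179.9, -0.0, -175.5]
contact_force: [-0.4, 0.5, 0.4]
gripper_width: -0.0
gripper_force: 0.0
```

```bash
python3 - <<'E'
from h import *
s=r.get_state(); print(s["t"],s["position"],s["contact_force"].round(1))
q=r.read_camera("side"); print(red(q)); edge(q); p=r.read_camera("top"); print(yel(p),red(p)); 
print(topl(p,red(p)[0][1],.05)) if red(p) else 0
a=cv2.resize(p["color"][130:230,200:320,::-1],(480,400),interpolation=cv2.INTER_CUBIC)
cv2.imwrite("pics/end.png",a)
E
```

```text
25.1 [ 0.50218718 -0.23837046  0.1608078 ] [-0.4  0.5  0.4]
[([203, 180, 6, 13, 53], [205.8, 185.2])]
bar px 57 [48.   0.8]
[(np.int32(14), [268.5, 183.0], np.float64(18.6), np.float64(0.2))] [([263, 151, 6, 7, 37], [265.5, 153.9])]
[[0.59944303 0.02268823 0.05      ]]
```

View pics/end.png

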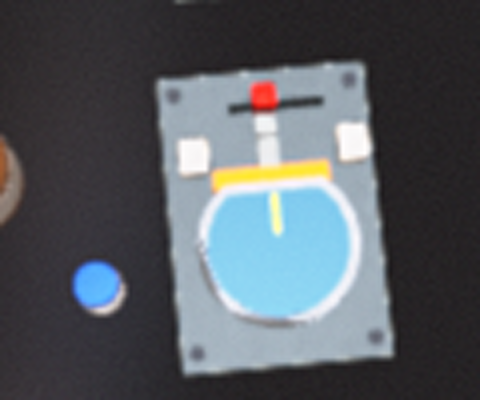

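The flat lies along the bar. The red lock is across at (263,97), at jig y ≈ 0 (travel about 25 mm), with its tongue in line behind the tail.

```bash
python3 -c "
from workcell import r; print(r.job_done())"
```

```text
the job is handed in; nothing more can be done
None
```

The job is handed in: the disc's flat is flush against the orange bar, the red lock is at its end stop behind the bar's tail, and the hand is clear; the highest pressing force I read on the disc was 8.5 N, and I moved nothing else.

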